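# Load three sample blanks into their print nests

## Robot

A 6-joint arm with a two-finger parallel gripper is mounted at the origin on a cart in front of the work surface, level with it; the furniture and walls round the work are solid. World frame = base frame: x ahead of the robot, y to its left, z up, the work surface at z = 0. Lengths are in m, angles in rad, forces in N, time in s.
With the tool pointing down it reaches from about 0.275 to 0.825 m from the base axis. Payload 4.9 kg.
Tool frame: the origin (TCP) lies midway between the tips of the shut fingers; the grasp point (between the pads) lies 19 mm behind it (bot.grip_depth is the distance from the TCP to the grasp point, in m); z points along the fingers, y is the line along which they close (so a half turn about z gives the same grasp; the last joint's range is limited). The gripper opens to 85 mm and grips with 20 to 120 N. Pads are 22 mm wide; open, the fingers measure 114 mm over their backs; the gripper's body (76 mm by 85 mm) begins 54 mm behind the grasp point. The pads swing forward as they close: fully open they stand 13 mm farther back than shut.
Start: joints at [1.116, 0.326, -0.193, 1.052, 0, 1.437], TCP at [0.173, 0.522, 0.231] pointing down, gripper open.
Joint ranges: [-2.65, 2.65], [-0.97, 1.79], [-1.3, 1.35], [-1.93, 2.1], [-1.47, 1.37], [-3.14, 3.14]. Speed limits (rad/s): [2.57, 2.57, 3.14, 3.14, 3.14, 3.14].

## Interface

Orientations are given as a unit quaternion [w, x, y, z].
In Python, from cell import bot gives the robot as it stands. Calls block until the motion is done:
- bot.move_pose(position, orientation): joint-space move of the TCP to a pose.
- bot.move_linear(position, speed=0.15, rotation=None, until_force=None): straight line of the TCP; rotation=None keeps the orientation; speed is the mean speed in m/s. With until_force (N) it stops when the force on the tool has changed by that much, and returns True; else False.
- bot.goto_joints(angles): joint-space move.
- bot.set_gripper(opening, grasp_force=None): opening from 0.0 (shut) to 1.0 (fully open); grasp_force is the grip in N (None keeps the last); returns when the fingers have stopped.
- bot.wait(seconds).
- bot.solve_ik(position, orientation): joint angles nearest the present ones, or None.
- bot.camera(name): name is "scene" or "top"; returns the picture (400x640x3 uint8, red, green, blue); there is no depth.
- bot.calibration(name): a dict with "mtx" (3x3 intrinsics, pixels), "k1" (the pictures are not rectified: a ray, as slopes to the right and down, at radius r is drawn at 1 + k1 r^2 times it, then the intrinsics apply), "extrinsics" (4x4, takes a point from world to camera coordinates). Camera axes: x right, y down, z forward; pixel columns grow to the right and rows downward; lengths in m; the calibration is good to about 2 mm. A picture is of the moment at which its call begins. calibration takes no time and is no camera call.
A pose or a line that the arm cannot do raises bot.PlanningError and nothing moves.
- bot.close_job(): hands the job in; it is judged then, once.
Trained networks look in the newest picture that a camera, given by its name, has taken for a name from the list of things; names that differ only in an ending like _2 or _b are one class to them, and where a whole thing is asked for, a point or a joint stands for the part that bears it (a point fixed in the world has none). Each returns a list of dicts, best first, with "confidence" (0 to 1); they miss things now and then, are a little off and sometimes report something else, mostly with a low value. They report only what shows in the picture. A call takes as long as a camera call.
- bot.search_frame(camera, thing): "bbox" ([left, top, width, height] in pixels, round what is visible of it).
Readings, each from a call of its own:
- bot.read_clock(): time.
- bot.read_joint_positions(): joint angles.
- bot.read_joint_vel(): joint speeds.
- bot.read_joint_efforts(): joint torques, N m.
- bot.read_position(): TCP position.
- bot.read_tool_rot(): TCP orientation.
- bot.read_ft_force(): force on the tool from outside, world axes, zero at the start.
- bot.read_moment(): the same for the moment, N m.
- bot.read_gripper_width(): opening from 0.0 (shut) to 1.0 (fully open).
- bot.read_finger_force(): force on a finger pad.
Only numpy, scipy, OpenCV 4.12 (cv2) and the standard library are available. Lean on these libraries where they do the work, as an engineer would, in place of code of your own. Each camera call takes 0.05 s, during which the arm holds its last target. There are 200 camera calls.

## Task

Three blanks wait to be pad-printed: a folding hex-key holder, a key fob and a memory stick. Lay each one flat and fully down in the print nest whose pocket matches it, the fob with its split ring in the slot of its nest, and let go of them all. Do not knock over or push away the two small bottles that stand among them.

Things in the scene. Friction and masses are not known exactly. Their poses are not given: they have to be found in the camera images.
- hex_key_set: Folding hex-key holder, a loose bar with folded keys, lying flat: 24 mm wide (x), 90 mm long (y), 27 mm high. Origin: centre of its underside. Grip it across x, at the origin.
- key_fob: Flat acrylic key fob with a split ring, lying loose: body 30 mm wide (x), 50 mm long (y), 8 mm high, reaching from y = -15 to y = +35 mm; the ring lies beyond it, from y = -15 to -35 mm. Origin: centre of the underside of fob and ring together. Grip the body across x, 10 mm from the origin towards +y.
- memory_stick: Memory stick lying flat, loose: 17 mm wide (x), 54 mm long (y), 8 mm high. Origin: centre of its underside. Grip it across x, at the origin.
- hex_key_nest: Fixed nest for the hex-key holder: 45 (x) x 117 (y) mm, black walls on an aluminium plate, 20 mm high. Pocket 27 (x) x 93 (y) mm, floor 8 mm above the table; mouth chamfered 3.5 mm all round. 32 mm finger cut-outs to the floor amid both long walls: close along x. The longest nest. Origin: on the table under the pocket's centre. The blank may lie either way round.
- fob_nest: Fixed nest for the key fob: 51 (x) x 89 (y) mm, black walls on an aluminium plate, 14 mm high. Pocket 33 (x) x 53 (y) mm, floor 8 mm above the table; mouth chamfered 3.5 mm all round. 30 mm finger cut-outs to the floor amid both long walls: close along x. 24 mm ring slot in the -y end. Origin (on the table): where the fob origin goes; pocket and cut-outs centred at y = +10 mm. Fob +y to nest +y.
- stick_nest: Fixed nest for the memory stick: 38 (x) x 81 (y) mm, black walls on an aluminium plate, 14 mm high. Pocket 20 (x) x 57 (y) mm, floor 8 mm above the table; mouth chamfered 3.5 mm all round. 30 mm finger cut-outs to the floor amid both long walls: close along x. Smallest nest, narrowest pocket. Origin: on the table under the pocket's centre. The blank may lie either way round.
- drop_bottle: Bystander: small white drop bottle with a yellow cap, standing loose, 22 x 30 x 56 mm. Origin: centre of its underside.
- vial: Bystander: small white vial with a clear cap, standing loose, diameter 23 mm, 50 mm high. Origin: centre of its underside.

How it is judged:
By the outcome, as a careful person would: the job done as asked, in the order asked, and still so for the second after the job is handed in, with the robot touching nothing.
It also fails if it takes over 72 s, if anything falls off the work surface, if the arm or the gripper's body presses on something with over 40 N, if the wrist force passes 120 N, or if a joint passes its speed limit or range.

## Working session

There is one attempt and no reset: what is moved stays moved. The work goes in short steps, each a Python script; the robot and the scene stay as the last script left them, time stands still between calls to the robot, and variables do not carry over. Pictures are saved under pics/ and viewed, at most 14 in all, crops included, and the job is handed in when it is done.

```bash
ls; mkdir -p pics; python3 - <<'E'
from cell import bot
import cv2, numpy as np
for c in ["top","scene"]:
    im=bot.camera(c); cv2.imwrite(f"pics/{c}0.png",im[:,:,::-1])
    k=bot.calibration(c); print(c,np.round(k["mtx"],1).tolist(),k["k1"],np.round(k["extrinsics"],3).tolist())
    for t in ["hex_key_set","key_fob","memory_stick","hex_key_nest","fob_nest","stick_nest","drop_bottle","vial"]:
        print(t,[(np.round(d["bbox"]).tolist(),round(d["confidence"],2)) for d in bot.search_frame(c,t)][:3])
E
```

```text
pics
top [[515.0, 0.0, 318.7], [0.0, 515.0, 205.5], [0.0, 0.0, 1.0]] -0.16995818637807494 [[-0.007, -1.0, 0.003, 0.25], [-0.989, 0.006, -0.15, 0.532], [0.15, -0.004, -0.989, 0.953], [0.0, 0.0, 0.0, 1.0]]
hex_key_set [([245.0, 189.0, 33.0, 40.0], 0.79)]
key_fob [([386.0, 224.0, 20.0, 28.0], 0.69)]
memory_stick [([322.0, 212.0, 12.0, 28.0], 0.64)]
hex_key_nest [([339.0, 201.0, 44.0, 65.0], 0.85)]
fob_nest [([275.0, 182.0, 42.0, 52.0], 0.7)]
stick_nest [([215.0, 164.0, 33.0, 50.0], 0.65)]
drop_bottle [([273.0, 162.0, 10.0, 10.0], 0.71)]
vial []
scene [[502.5, 0.0, 319.0], [0.0, 502.5, 192.7], [0.0, 0.0, 1.0]] -0.014470990886782536 [[0.774, -0.634, 0.002, -0.272], [-0.263, -0.325, -0.909, 0.264], [0.576, 0.702, -0.418, 0.372], [0.0, 0.0, 0.0, 1.0]]
hex_key_set [([245.0, 182.0, 50.0, 18.0], 0.78)]
key_fob [([316.0, 252.0, 48.0, 22.0], 0.8), ([246.0, 180.0, 48.0, 21.0], 0.43)]
memory_stick [([285.0, 219.0, 32.0, 14.0], 0.59)]
hex_key_nest [([278.0, 221.0, 82.0, 38.0], 0.94)]
fob_nest []
stick_nest [([252.0, 171.0, 42.0, 13.0], 0.94)]
drop_bottle [([311.0, 160.0, 10.0, 33.0], 0.82), ([286.0, 219.0, 30.0, 12.0], 0.48), ([246.0, 180.0, 48.0, 20.0], 0.17)]
vial [([332.0, 195.0, 18.0, 31.0], 0.8), ([307.0, 162.0, 16.0, 32.0], 0.47)]
```

View pics/top0.png

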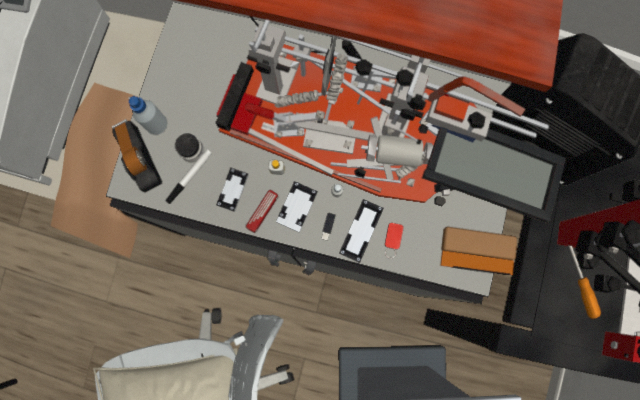

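View pics/scene0.png

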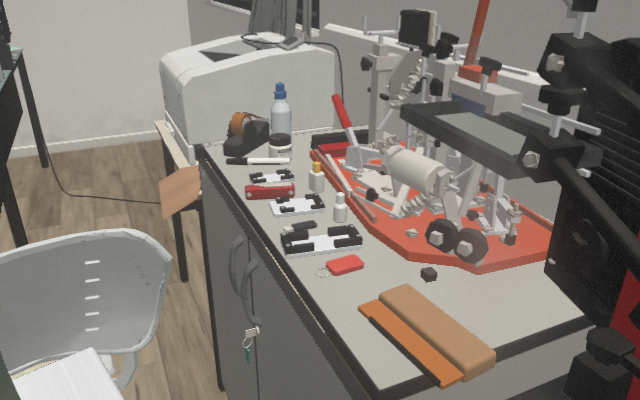

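```bash
cat > h.py <<'E'
from cell import bot
import cv2, numpy as np
def project(cam,P):
    k=bot.calibration(cam);P=np.asarray(P,float).reshape(-1,3)
    E=np.array(k["extrinsics"]);c=P@E[:3,:3].T+E[:3,3]
    s=c[:,:2]/c[:,2:];s=s*(1+k["k1"]*(s**2).sum(1,keepdims=True))
    M=np.array(k["mtx"]);return s*[M[0,0],M[1,1]]+M[:2,2]
def px2w(cam,uv,z):
    k=bot.calibration(cam);E=np.array(k["extrinsics"])
    s=cv2.undistortPoints(np.asarray(uv,float).reshape(-1,1,2),np.array(k["mtx"]),np.array([k["k1"],0,0,0,0.])).reshape(-1,2)
    R,t=E[:3,:3],E[:3,3];C=-R.T@t
    d=np.c_[s,np.ones(len(s))]@R
    return C+d*((z-C[2])/d[:,2])[:,None]
def ortho(img,cam,z,x1,y1,W,H,s=0.0005):
    # row 0 = x1 (max x), col 0 = y1 (max y); up=+x, right=-y
    j,i=np.meshgrid(np.arange(W),np.arange(H))
    P=np.stack([x1-i*s,y1-j*s,np.full(i.shape,z)],-1)
    uv=project(cam,P).reshape(H,W,2).astype(np.float32)
    return cv2.remap(img,uv[...,0],uv[...,1],cv2.INTER_CUBIC)
E
python3 - <<'E'
from h import *
for n,uv,z in [("hex",[261.5,209],.02),("fob",[396,238],.008),("stick",[328,226],.008),("hexnest",[361,233],.014),("fobnest",[296,208],.011),("sticknest",[231.5,189],.011),("drop",[276,167],.05),("vial",[337,189],.05)]:
    print(n,px2w("top",uv,z).round(3))
im=np.mean([bot.camera("top") for _ in range(5)],0).astype(np.float32)
np.save("top0.npy",im)
o=ortho(im,"top",.008,.56,.47,790,420)
cv2.imwrite("pics/o0.png",np.clip(o[:,:,::-1],0,255))
E
```

```text
hex [[0.531 0.358 0.02 ]]
fob [[0.473 0.093 0.008]]
stick [[0.498 0.228 0.008]]
hexnest [[0.483 0.163 0.014]]
fobnest [[0.534 0.291 0.011]]
sticknest [[0.573 0.42  0.011]]
drop [[0.608 0.328 0.05 ]]
vial [[0.564 0.211 0.05 ]][ WARN:0@2.234] global loadsave.cpp:1063 imwrite_ Unsupported depth image for selected encoder is fallbacked to CV_8U.
```

View pics/o0.png

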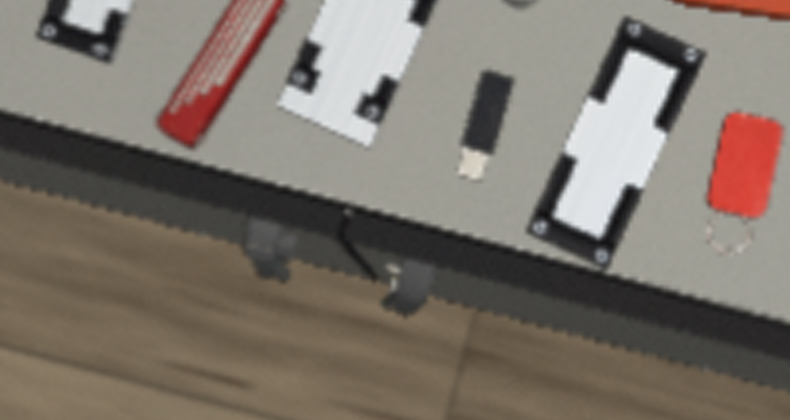

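```bash
python3 - <<'E'
from h import *
im=np.load("top0.npy")
o=ortho(im,"top",.014,.64,.47,800,430)
cv2.imwrite("pics/o1.png",np.clip(o[:,:,::-1],0,255).astype(np.uint8))
E
```

```text
(no output)
```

View pics/o1.png

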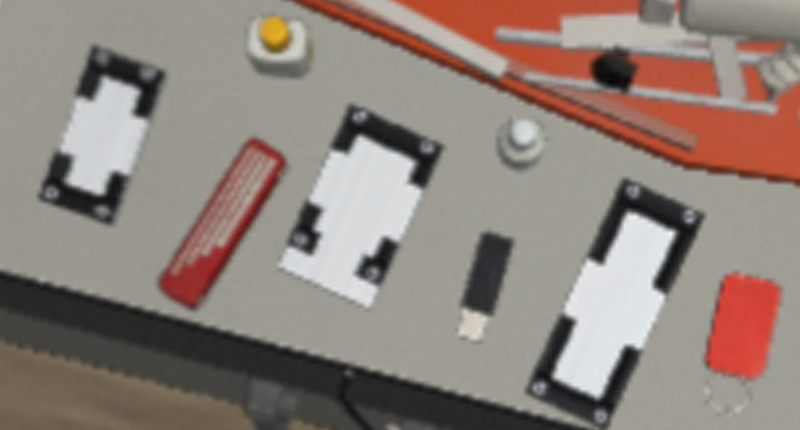

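```bash
cat > fit.py <<'E'
from h import *
from scipy.optimize import minimize
S=6
def box(x0,x1,y0,y1,z0,z1): return np.array([[x,y,z] for x in(x0,x1) for y in(y0,y1) for z in(z0,z1)])/1000.
def nest(W,y0,y1,pw,p0,p1,h,cut,slot=0):
    c=(p0+p1)/2;L=[(1,box(-W/2,W/2,y0,y1,0,8))]
    for s in(-1,1):
        xs=sorted((s*W/2,s*pw/2))
        L+=[(2,box(*xs,c+cut/2,y1,8,h)),(2,box(*xs,p0-12,c-cut/2,8,h))]
    L+=[(2,box(-pw/2,pw/2,p1,y1,8,h))]
    if slot:
        L+=[(2,box(slot/2,pw/2,p0-12,p0,8,h)),(2,box(-pw/2,-slot/2,p0-12,p0,8,h))]
    else: L+=[(2,box(-pw/2,pw/2,y0,p0,8,h))]
    return L
M={"hex_key_set":[(1,box(-12,12,-45,45,0,27))],"key_fob":[(1,box(-15,15,-15,35,0,8))],
"memory_stick":[(2,box(-6,6,-27,-14,2,6)),(1,box(-8.5,8.5,-14,27,0,8))],
"hex_key_nest":nest(45,-58.5,58.5,27,-46.5,46.5,20,32),
"fob_nest":nest(51,-40.5,48.5,33,-16.5,36.5,14,30,24),
"stick_nest":nest(38,-40.5,40.5,20,-28.5,28.5,14,30)}
def T(p,P):
    c,s=np.cos(p[2]),np.sin(p[2]);return P@np.array([[c,s,0],[-s,c,0],[0,0,1]])+[p[0],p[1],0]
def cost(p,img,cam,model,roi):
    u0,v0,w,h=roi;lab=np.zeros((h*S,w*S),np.uint8)
    for c,P in model:
        q=(project(cam,T(p,P))-[u0,v0]+.5)*S-.5
        cv2.fillConvexPoly(lab,np.round(cv2.convexHull(q.astype(np.float32))*16).astype(np.int32),int(c),shift=4)
    A=[]
    for c in sorted({0}|{c for c,_ in model}):
        m=cv2.resize((lab==c).astype(np.float32),(w,h),interpolation=cv2.INTER_AREA)
        A.append(cv2.GaussianBlur(m,(0,0),.5).ravel())
    A=np.array(A).T;B=img[v0:v0+h,u0:u0+w].reshape(-1,3)
    X=np.linalg.lstsq(A,B,rcond=None)[0];return np.sqrt(np.mean((A@X-B)**2))
def fit(p0,img,cam,name,m=4):
    P=np.vstack([b for _,b in M[name]]);q=project(cam,T(p0,P))
    lo=np.floor(q.min(0)).astype(int)-m;hi=np.ceil(q.max(0)).astype(int)+m
    roi=(*lo,*(hi-lo));best=None
    for dyaw in(0,.12,-.12):
        st=np.array(p0)+[0,0,dyaw]
        sx=st+np.array([[0,0,0],[.006,0,0],[0,.006,0],[0,0,.1]])
        r=minimize(cost,st,(img,cam,M[name],roi),method="Nelder-Mead",options=dict(initial_simplex=sx,xatol=1e-4,fatol=1e-3))
        if best is None or r.fun<best.fun: best=r
    return best.x,best.fun
E
cat > run1.py <<'E'
from fit import *
import json
# initial from ortho o1: (col,row)-> x=.64-row/2000, y=.47-col/2000 ; yaw: model +y points image up
def w(c,r): return .64-r*.0005,.47-c*.0005
g={"hex_key_set":((224,224),(185,300),(262,145)),"key_fob":((740,342),(728,390),(755,280)),"memory_stick":((483,286),(470,338),(495,234)),
"hex_key_nest":((616,303),(567,405),(668,200)),"fob_nest":((356,235),(326,285),(400,125)),"stick_nest":((103,135),(77,205),(128,60))}
top=np.load("top0.npy");sc=np.mean([bot.camera("scene") for _ in range(5)],0).astype(np.float32)
out={}
for n,(c,a,b) in g.items():
    a,b=np.array(w(*a)),np.array(w(*b));d=b-a;yaw=np.arctan2(-d[0],d[1])
    p0=[*w(*c),yaw]
    p,f=fit(p0,top,"top",n); p2,f2=fit(p,sc,"scene",n)
    out[n]=p.tolist();print(n,np.round(p0,3),"top",np.round(p,4),round(f,1),"scene",np.round(p2,4),round(f2,1))
json.dump(out,open("poses.json","w"))
for cam,im in(("top",top),("scene",sc)):
    u,v,W,H=(200,140,220,140) if cam=="top" else (220,150,160,130)
    k=3.6 if cam=="top" else 4.5
    o=cv2.resize(im[v:v+H,u:u+W,::-1],None,fx=k,fy=k).clip(0,255).astype(np.uint8)
    for n,p in out.items():
        for c,P in M[n]:
            q=(project(cam,T(np.array(p),P))-[u,v]+.5)*k
            cv2.polylines(o,[np.round(cv2.convexHull(q.astype(np.float32))).astype(np.int32)],True,(0,255,0),1)
    cv2.imwrite(f"pics/ov_{cam}.png",o)
E
python3 run1.py
```

```text
hex_key_set [ 0.528  0.358 -2.032] top [ 0.5273  0.3588 -2.1467] 28.8 scene [ 0.5275  0.36   -2.6093] 46.0
key_fob [ 0.469  0.1   -1.811] top [ 0.4682  0.0996 -1.786 ] 9.1 scene [ 0.4699  0.1012 -1.7956] 14.9
memory_stick [ 0.497  0.228 -1.807] top [ 0.4986  0.2279 -1.8455] 7.6 scene [ 0.4934  0.2195 -1.3304] 32.7Traceback (most recent call last):
  File "run1.py", line 12, in <module>
    p,f=fit(p0,top,"top",n); p2,f2=fit(p,sc,"scene",n)
        ~~~^^^^^^^^^^^^^^^^
  File "fit.py", line 40, in fit
    r=minimize(cost,st,(img,cam,M[name],roi),method="Nelder-Mead",options=dict(initial_simplex=sx,xatol=1e-4,fatol=1e-3))
    res = _minimize_neldermead(fun, x0, args, callback, bounds=bounds,
                               **options)
    fxr = func(xr)
    fx = function(np.copy(x), *(wrapper_args + args))
  File "fit.py", line 25, in cost
    q=(project(cam,T(p,P))-[u0,v0]+.5)*S-.5
       ~~~~~~~^^^^^^^^^^^^
  File "h.py", line 4, in project
    k=bot.calibration(cam);P=np.asarray(P,float).reshape(-1,3)
ValueError: time passes only in moves, steps and waits
```

```bash
python3 - <<'E'
s=open("h.py").read()
s=s.replace("import cv2, numpy as np","import cv2, numpy as np, functools\n@functools.lru_cache(None)\ndef calib(cam): return bot.calibration(cam)").replace("k=bot.calibration","k=calib")
open("h.py","w").write(s)
f=open("fit.py").read()
f=f.replace("return np.sqrt(np.mean((A@X-B)**2))","return np.mean(np.minimum(np.linalg.norm(A@X-B,axis=1),60))")
open("fit.py","w").write(f)
r=open("run1.py").read()
r=r.replace('np.mean([bot.camera("scene") for _ in range(5)],0).astype(np.float32)','np.mean([bot.camera("scene") for _ in range(5)],0).astype(np.float32);np.save("sc0.npy",sc)')
r=r.replace('    p,f=fit(p0,top,"top",n); p2,f2=fit(p,sc,"scene",n)\n','''    I=[top,sc]
    if n=="hex_key_set": # distance from the local table grey, clipped: keys and body alike
        G=[np.median(im[v:v+H,u:u+W].reshape(-1,3),0) for im,(u,v,W,H) in((top,(236,180,50,56)),(sc,(235,172,70,36)))]
        I=[np.minimum(np.linalg.norm(im-g_,axis=2),40)[...,None].repeat(3,2) for im,g_ in zip(I,G)]
    p,f=fit(p0,I[0],"top",n); p2,f2=fit(p,I[1],"scene",n,2)
''')
open("run1.py","w").write(r)
E
python3 run1.py
```

```text
hex_key_set [ 0.528  0.358 -2.032] top [ 0.5275  0.359  -2.1326] 12.9 scene [ 0.526   0.3558 -2.6646] 13.1
key_fob [ 0.469  0.1   -1.811] top [ 0.4681  0.0999 -1.7986] 8.6 scene [ 0.4692  0.101  -1.7866] 18.3
memory_stick [ 0.497  0.228 -1.807] top [ 0.4991  0.2279 -1.8453] 6.3 scene [ 0.4964  0.2231 -1.451 ] 21.8
hex_key_nest [ 0.489  0.162 -2.029] top [ 0.4879  0.1632 -1.9985] 22.2 scene [ 0.489   0.164  -2.0207] 38.4
fob_nest [ 0.522  0.292 -2.004] top [ 0.5339  0.2916 -1.9987] 11.5 scene [ 0.5356  0.2941 -2.0056] 38.3
stick_nest [ 0.572  0.418 -1.909] top [ 0.5727  0.4194 -1.9123] 9.6 scene [ 0.574   0.4223 -1.9186] 40.2
```

View pics/ov_top.png

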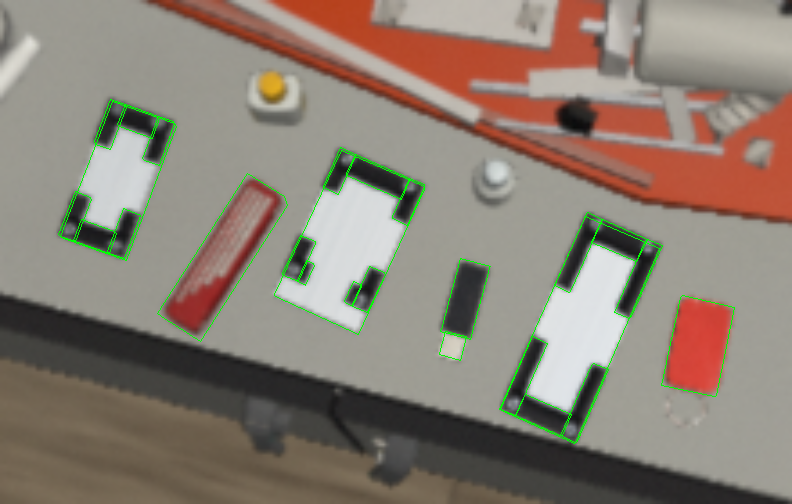

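View pics/ov_scene.png

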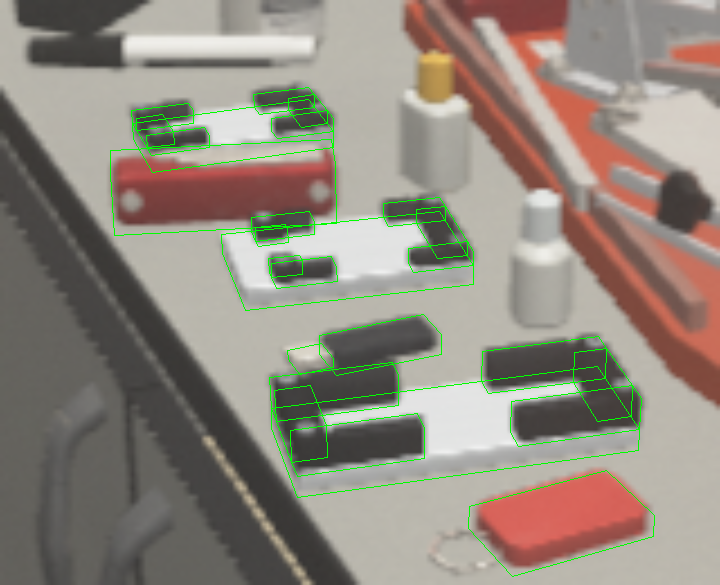

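```bash
cat > act.py <<'E'
from h import *
import json
from scipy.spatial.transform import Rotation as Rn
P={k:np.array(v)+[.0006,.0008,0] for k,v in json.load(open("poses.json")).items()}
UP=.15
def quat(yaw,s):
    y=s*np.array([np.cos(yaw),np.sin(yaw),0]);z=np.array([0,0,-1.])
    q=Rn.from_matrix(np.c_[np.cross(y,z),y,z]).as_quat();return q[[3,0,1,2]].tolist()
def pt(p,dy,z): return [p[0]-dy*np.sin(p[2]),p[1]+dy*np.cos(p[2]),z]
def sign(*ps):
    c=[]
    for s in(1,-1):
        js=[bot.solve_ik(pt(p,0,UP),quat(p[2],s)) for p in ps]
        c.append((9 if any(j is None for j in js) else max(abs(j[5]) for j in js),s))
    print("j6",c);return min(c)[1]
def pick(p,dy,z,width,s,force):
    bot.move_pose(pt(p,dy,UP),quat(p[2],s));bot.set_gripper(width/.085)
    if bot.move_linear(pt(p,dy,z),.12,until_force=12): print("TOUCH",bot.read_position()); bot.move_linear(pt(p,dy,UP));raise SystemExit
    bot.set_gripper(0,force)
    bot.move_linear(pt(p,dy,UP),.12)
    print("held width mm",bot.read_gripper_width()*85,"F",bot.read_finger_force(),"t",bot.read_clock())
def place(p,dy,z,width,s):
    bot.move_pose(pt(p,dy,UP),quat(p[2],s))
    bot.move_linear(pt(p,dy,z+.016),.12)
    hit=bot.move_linear(pt(p,dy,z),.04,until_force=15)
    print("hit",hit,"z",bot.read_position()[2]-z,"F",np.round(bot.read_ft_force(),1),"w",bot.read_gripper_width()*85)
    if hit and bot.read_position()[2]-z>.002: raise SystemExit
    bot.set_gripper(width/.085);bot.move_linear(pt(p,dy,UP),.12);print("t",bot.read_clock())
E
python3 - <<'E'
from act import *
o,n=P["hex_key_set"],P["hex_key_nest"]
s=sign(o,n)
pick(o,0,.013,.036,s,50)
place(n,0,.0212,.036,s)
E
```

```text
j6 [(np.float64(2.53331414486262), 1), (np.float64(1.044435902062875), -1)]
held width mm 20.133311197307897 F 50.215187072753906 t 6.5167
hit True z 0.0009601248313435805 F [-1.3  0.3  5.7] w 20.202956268149787
t 10.3583
```

```bash
python3 - <<'E'
from act import *
o,n=P["key_fob"],P["fob_nest"]
s=sign(o,n)
pick(o,.010,.002,.046,s,40)
for i,c in enumerate(("scene","top")):
    im=bot.camera(c); u,v,W,H=[(220,150,200,140),(200,100,250,180)][i]
    cv2.imwrite(f"pics/a_{c}.png",cv2.resize(im[v:v+H,u:u+W,::-1],None,fx=3.2,fy=3.2,interpolation=cv2.INTER_CUBIC))
a,b=cv2.imread("pics/a_scene.png"),cv2.imread("pics/a_top.png")
h=280;cv2.imwrite("pics/a.png",np.vstack([cv2.resize(x,(int(x.shape[1]*h/x.shape[0]),h))[:, :380] for x in (a,b)]))
E
```

```text
j6 [(np.float64(2.8561929252694496), 1), (np.float64(0.8074162126466078), -1)]
held width mm 27.905314800012953 F 39.43757951259613 t 14.0917
```

View pics/a_scene.png

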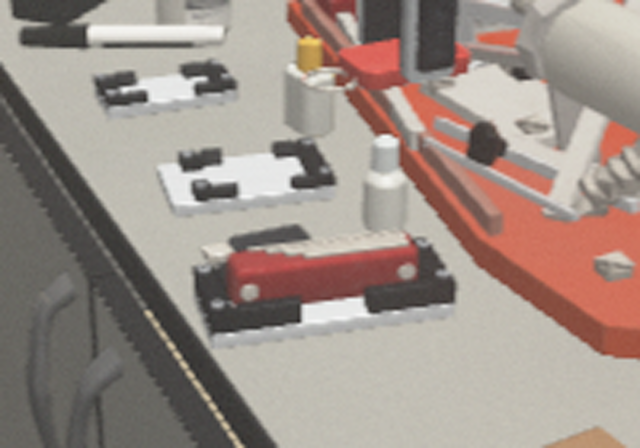

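```bash
python3 - <<'E'
from act import *
o,n=P["key_fob"],P["fob_nest"]
place(n,.010,.0102,.046,-1)
o,n=P["memory_stick"],P["stick_nest"]
s=sign(o,n)
pick(o,0,.002,.038,s,40)
place(n,0,.0102,.036,s)
bot.move_pose([.3,.45,.3],quat(-1.9,s))
for c in("scene","top"):
    im=np.mean([bot.camera(c) for _ in range(3)],0).astype(np.float32); np.save(f"{c}1.npy",im)
    u,v,W,H,k=(230,150,150,120,5) if c=="scene" else (200,140,220,140,3.6)
    cv2.imwrite(f"pics/b_{c}.png",cv2.resize(im[v:v+H,u:u+W,::-1],None,fx=k,fy=k,interpolation=cv2.INTER_CUBIC).clip(0,255).astype(np.uint8))
E
```

```text
hit True z 0.0006969449915219458 F [-0.4 -0.4  5.3] w 28.59698051208324
t 18.25
j6 [(np.float64(2.5722226017426406), 1), (np.float64(0.8701913837517132), -1)]
held width mm 15.584651837452936 F 39.00848686695099 t 21.9833
hit True z 0.0006627538716023028 F [-0.8 -0.4  5.9] w 15.405802413541302
t 26.075
```

View pics/b_scene.png

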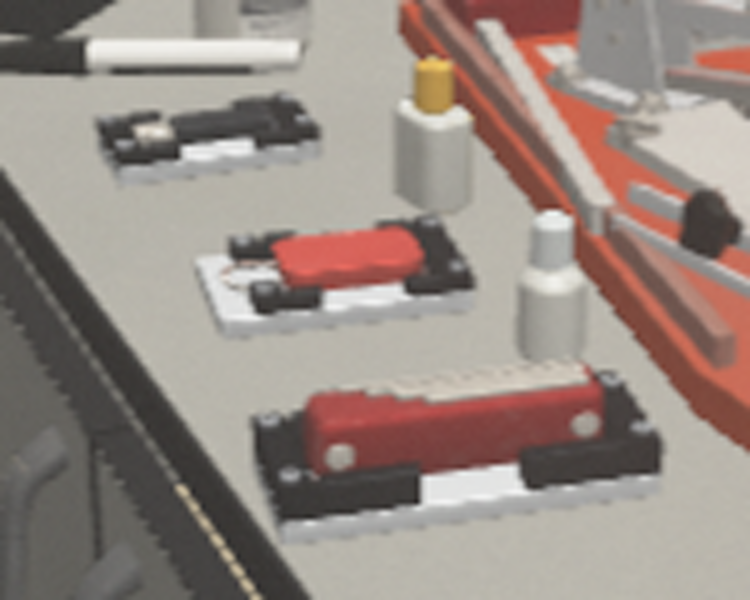

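View pics/b_top.png

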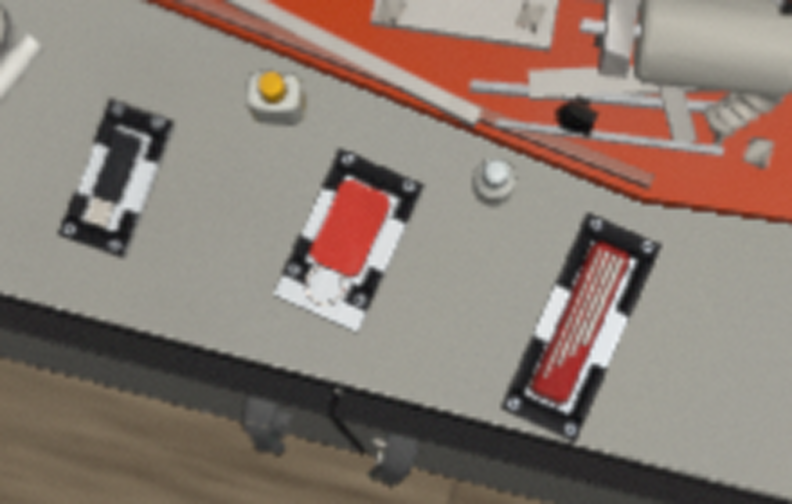

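The scene and top views show all three blanks level inside their pockets. In the scene crop, the hex holder is at about (455,410), the fob at (350,260) with its ring in the slot, and the stick at (210,130). Both bottles stand where they were, at (433,150) and (550,290). Contact came within 1 mm of floor depth each time, which is below the chamfers, so I am handing in.

```bash
python3 - <<'E'
from cell import bot
print(bot.read_clock(),bot.close_job())
E
```

```text
the job is handed in; nothing more can be done
27.5667 None
```

The hex-key holder, fob (ring in its slot) and memory stick are laid in their matching nests and released, both bottles are still standing in place, and the job was handed in at 27.6 s; no verdict came back.

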